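# Sort the thermowells and hold the right one over the reaction vessel

### The job

Three thermowells of different length stand mixed up in the grey drain block: put the shortest and the longest away in the white storage rack, each fully down in the free well of the row that already holds one of its own length, and let them go. Then carry the middle one over the rack and the splash guard and finish while still holding it in the gripper: upright and still, centred over the hole in the vessel's lid, its tip about a centimetre above the lid and not touching it. Do not touch the vessel, the hotplate or its guard, and leave the stored thermowells and everything else on the bench where they are.

Things in the scene. Friction and masses are not known exactly. Their poses are not given: they have to be found in the camera images.
- well_short: thermowell: upright steel shaft 14 mm in diameter with a round black head on top, 26 mm in diameter and 26 mm high; the SHORTEST of the three in the drain block, 100 mm overall. Origin at the centre of its foot (lower end), z up along the shaft to the head. About 0.1 kg.
- well_middle: thermowell: upright steel shaft 14 mm in diameter with a round black head on top, 26 mm in diameter and 26 mm high; the MIDDLE-length one of the three in the drain block, 118 mm overall. Origin at the centre of its foot (lower end), z up along the shaft to the head. About 0.1 kg.
- well_long: thermowell: upright steel shaft 14 mm in diameter with a round black head on top, 26 mm in diameter and 26 mm high; the LONGEST of the three in the drain block, 136 mm overall. Origin at the centre of its foot (lower end), z up along the shaft to the head. About 0.1 kg.
- well_middle_head (a point): centre of the middle thermowell's black head, 13 mm below its top, 105 mm above its foot
- stored_short: thermowell: upright steel shaft 14 mm in diameter with a round black head on top, 26 mm in diameter and 26 mm high; 100 mm overall, already standing in the storage rack; marks the row for short ones. Origin at the centre of its foot (lower end), z up along the shaft to the head. 
- stored_long: thermowell: upright steel shaft 14 mm in diameter with a round black head on top, 26 mm in diameter and 26 mm high; 136 mm overall, already standing in the storage rack; marks the row for long ones. Origin at the centre of its foot (lower end), z up along the shaft to the head. 
- drain_block: grey plastic block, 70 x 225 x 45 mm (x, y, z), fixed; three square wells 18 mm wide and 35 mm deep in its top, in a line along its y axis at y = -75, 0, +75 mm; a thermowell stands in each, in any order, its foot on the well's floor 10 mm above the table. Origin under its centre, on the table.
- storage_rack: white plastic block 150 x 150 x 45 mm, fixed; four square wells 18 mm wide, 35 mm deep (floor 10 mm above table), mouths bevelled 2 mm, at x = +-37.5, y = +-37.5 mm. A row = the two wells of equal x. In each row the well at y = -37.5 holds a stored thermowell, that at y = +37.5 is free; which row (x = -37.5 or +37.5) is the short one varies. Origin under its centre, on the table.
- hotplate: slim blue hotplate stirrer, 200 x 160 mm, fixed, top plate 60 mm above the table; on its +y edge stands a thin upright steel splash guard, 190 mm long along x, at y = +87.5 mm (to +92), its top 175 mm above the table. Origin under its centre, on the table.
- vessel: glass vessel fixed on the hotplate, 80 mm in diameter, with a white lid 84 mm in diameter; lid top 92 mm above the vessel's base, 152 mm above the table. Two short glass stubs stick out of its -y side. Origin at the centre of its base, z up.
- lid_hole (a point): centre of the round hole in the vessel's lid, 24 mm in diameter, at the height of the lid's top face
- reagent_bottle: bystander: amber glass bottle, 60 mm wide, 115 mm high; origin under its base
- beaker: bystander: glass beaker, 64 mm wide, 75 mm high; origin under its base
- lab_spatula: bystander: steel spatula 170 mm long lying flat; origin under its middle
- sample_jar: bystander: small glass jar, 44 mm wide, 55 mm high; origin under its base
- dish: bystander: white porcelain dish, 84 mm wide, 25 mm high; origin under its base
- stopper: bystander: rubber stopper, 32 mm wide, 28 mm high; origin under its base
- wrench: bystander: steel wrench 150 mm long lying flat; origin under its middle

How it is judged:
On the way:
1. the shortest and the longest thermowell each stand released, fully down in the free well of the row of their own length (height (world z) of well_short between 0.005 and 0.017 m and horizontal distance between well_short and stored_short between 0.066 and 0.084 m and y of well_short in the frame of storage_rack between 0.0305 and 0.0445 m and angle between each of well_short, well_long's own z axis and vertical below 0.16 rad and height (world z) of well_long between 0.005 and 0.017 m and horizontal distance between well_long and stored_long between 0.066 and 0.084 m and y of well_long in the frame of storage_rack between 0.0305 and 0.0445 m and contact force between each of well_short, well_long and the fingers below 0.05 N and linear speed of each of well_short, well_long below 0.02 m/s), for 0.2 s.
At the end, for the whole second after the job is handed in: Short and long thermowells stand released, fully down, beside the stored one of their length; stored ones in place; the middle one is still, gripped, foot 3 to 22 mm above the lid and within 6 mm of the hole's axis (head within 12 mm), tilt under 5 degrees, touching neither vessel nor hotplate (all of step 1 and horizontal distance between well_middle and lid_hole below 0.006 m and z of well_middle in the frame of vessel between 0.095 and 0.114 m and angle between well_middle's own z axis and vertical below 0.09 rad and horizontal distance between well_middle_head and lid_hole below 0.012 m and linear speed of well_middle below 0.02 m/s and contact force between well_middle and the fingers above 1 N and contact force between well_middle and vessel below 0.05 N and contact force between well_middle and hotplate below 0.05 N and distance of each of stored_short, stored_long from where it was at the start of the episode below 0.012 m and angle between each of stored_short, stored_long's own z axis and vertical below 0.16 rad); the arm keeps its last pose, push and grip.
It fails at once if the vessel is touched (contact force between vessel and anything else above 0.5 N).
It fails at once if the hotplate or its splash guard is touched (contact force between hotplate and anything else above 0.5 N).
It fails at once if a stored thermowell is pulled out (height (world z) of any of stored_short, stored_long above 0.03 m).
It fails at once if another thing on the bench is moved by more than 20 mm or tipped over (distance of any of reagent_bottle, beaker, lab_spatula, sample_jar, dish, stopper, wrench from where it was at the start of the episode above 0.02 m or angle between any of reagent_bottle, beaker, lab_spatula, sample_jar, dish, stopper, wrench's own z axis and vertical above 0.5 rad).
It also fails if it takes over 64 s, if anything falls off the work surface, if the arm or the gripper's body presses on something with over 40 N, if the wrist force passes 120 N, or if a joint passes its speed limit or range.

### The arm

A 7-joint arm with a two-finger parallel gripper is mounted at the origin on the work surface. World frame = base frame: x ahead of the robot, y to its left, z up, the work surface at z = 0. Lengths are in m, angles in rad, forces in N, time in s.
With the tool pointing down it reaches from about 0.4 to 0.85 m from the base axis. Payload 10.4 kg.
Tool frame: the origin (TCP) lies between the finger pads; the fingertips stand 14 mm ahead of it and the grasp point (between the pads) lies 5 mm behind it (r.finger_overhang is the z of the fingertips in the tool frame, in m); z points along the fingers, y is the line along which they close (so a half turn about z gives the same grasp; the last joint's range is limited). The gripper opens to 87 mm and grips with 3 to 60 N. Pads are 19 mm wide; open, the fingers measure 117 mm over their backs; the gripper's body (75 mm by 190 mm) begins 51 mm behind the grasp point.
Start: joints at [-1.137, 0.332, -0.065, 1.46, 0.022, 1.35, -0.088], TCP at [0.276, 0.561, 0.237] pointing down, gripper open.
Joint ranges: [-2.6, 2.6], [-0.5, 2.12], [-1.47, 1.34], [0.16, 2.42], [-1.27, 4.41], [0.06, 2.06], [-2.6, 2.6]. Speed limits (rad/s): [2.22, 2.22, 2.79, 2.79, 3.14, 3.14, 3.14].

### API

Orientations are given as a unit quaternion [x, y, z, w].
In Python, from bench import r, optics gives the robot as it stands.
- The arm moves only by the shell command python3 -m pendant 'ROWS' [FORCE]. ROWS is JSON, a list of rows, each a list of 7 numbers: the closure, from -1 (fully open) to 1 (shut), then the shift along the tool's x, y, z scaled (see below), then the turn, a rotation vector about the tool's x, y, z scaled (see below). In form: [[grip, x, y, z, rx, ry, rz], ...]. A call has 1 to 8 rows; each row is the pose to reach, as a shift and turn from the pose commanded when the call began, along the tool's axes at that moment; what a row does not reach only later rows make up. The controller multiplies each number of a shift by 0.3 m and each number of a turn by 120 degrees. A row lasts 1/8 s, in which the tool goes at most 62.5 mm and 10.7 degrees, less where a joint would pass 70% of its speed; a pose out of reach is approached as far as the arm can. A call with a number of a shift or a turn outside -1 to 1 is refused whole. A call with a gripper value outside its range is refused whole. The fingers move at their own pace and stop on an object; FORCE is the grip in N (left out, the last holds). Time passes only in rows, so rows that repeat a pose let the fingers close. It gives the time, the measured TCP pose, the force, the opening and the grip force at its end, in the units of the state.
- r.read_state(): the state, without advancing time (a new reading comes with each control period).
- optics.camera(name): name is "scene" or "top" or "wrist"; returns a dict with "pixels" (420x560x3 uint8, red, green, blue), "vfov" (degrees; the focal length in pixels is half the picture's height over the tangent of half this angle, whatever the lens; pixels are square), "cx", "cy" (the principal point, pixels), "rvec" (rotation vector, rad) and "tvec" (3), from world to camera coordinates, as OpenCV has them. Camera axes: x right, y down, z forward; pixel columns grow to the right and rows downward; lengths in m; the calibration is good to about 2 mm. The wrist camera is an equidistant fisheye: a pixel r from the principal point sees the ray r / f radians off the axis. A picture is of the moment at which its call begins. There is no depth.
- r.close_job(): hands the job in; it is judged then, once.
The state is a dict: "time": time; "joint_positions": joint angles; "joint_vel": joint speeds; "joint_torque": joint torques, N m; "ee_pos": TCP position; "eef_rot": TCP orientation; "ft_force": force on the tool from outside, world axes, zero at the start; "torque": the same for the moment, N m; "width": finger opening in m; "grip_force": force on a finger pad.
Only numpy, scipy, OpenCV 4.12 (cv2) and the standard library are available. Lean on these libraries where they do the work, as an engineer would, in place of code of your own. Each camera call takes 0.05 s, during which the arm holds its last target. There are 200 camera calls.

## Working session

There is one attempt and no reset: what is moved stays moved. The work goes in short steps, Python scripts to look and compute and a shell command to move; the robot and the scene stay as the last step left them, time stands still between calls to the robot, and variables do not carry over. Pictures are saved under pics/ and viewed, at most 13 in all, crops included, and the job is handed in when it is done.

```bash
ls; mkdir -p pics
cat > h.py <<'E'
import cv2,numpy as np
from bench import r,optics
def cam(n):
    c=optics.camera(n); c['R']=cv2.Rodrigues(np.array(c['rvec'],float))[0]; c['t']=np.array(c['tvec'],float).ravel()
    c['f']=c['pixels'].shape[0]/2/np.tan(np.radians(c['vfov'])/2); return c
def ray(c,u,v):
    x,y=u-c['cx'],v-c['cy']
    d=np.array([x,y,c['f']]) if not c.get('fish') else None
    if d is None:
        q=np.hypot(x,y); th=q/c['f']; d=np.array([x/q*np.sin(th),y/q*np.sin(th),np.cos(th)]) if q>1e-9 else np.array([0,0,1.])
    return -c['R'].T@c['t'], c['R'].T@d
def onz(c,u,v,z):
    o,d=ray(c,u,v); return o+d*(z-o[2])/d[2]
def proj(c,p):
    q=c['R']@np.array(p,float)+c['t']
    if c.get('fish'):
        s=np.hypot(q[0],q[1]); th=np.arctan2(s,q[2]); return c['cx']+c['f']*th*q[0]/s, c['cy']+c['f']*th*q[1]/s
    return c['cx']+c['f']*q[0]/q[2], c['cy']+c['f']*q[1]/q[2]
def save(c,n): cv2.imwrite('pics/'+n+'.png',c['pixels'][:,:,::-1])
E
python3 - <<'E'
from h import *
for n in('top','scene','wrist'):
    c=cam(n); save(c,n+'0'); print(n,c['vfov'],c['cx'],c['cy'],-c['R'].T@c['t'],c['R'][2])
s=r.read_state(); print({k:np.round(v,3) for k,v in s.items()}, r.finger_overhang)
E
```

```text
pics
top 43.66472903025213 277.69567896489184 213.46630474309006 [0.44075116 0.02331628 1.5956948 ] [ 0.08348984  0.0075179  -0.99648027]
scene 57.5697381991051 282.2761912092125 208.4987210872033 [ 1.15107372 -0.35406257  0.61523764] [-0.69352072  0.41579505 -0.5883396 ]
wrist 65.70646984690485 274.81545538404896 215.02613000855922 [0.20651466 0.59528204 0.38343878] [ 0.25689166 -0.12651456 -0.95812355]
{'time': np.float64(0.15), 'joint_positions': array([-1.137,  0.333, -0.065,  1.461,  0.022,  1.35 , -0.088]), 'joint_vel': array([ 0.001, -0.002,  0.001, -0.001,  0.001,  0.001,  0.   ]), 'joint_torque': array([ 1.0000e-03, -6.2363e+01,  2.5000e-02, -3.9014e+01, -6.1000e-02,
        3.7000e-02,  0.0000e+00]), 'ee_pos': array([0.276, 0.561, 0.236]), 'eef_rot': array([ 0.226,  0.974, -0.001, -0.   ]), 'ft_force': array([-0.099,  0.331, -0.175]), 'torque': array([-0.024,  0.027,  0.028]), 'grip_force': np.float64(0.0), 'width': np.float64(0.087)} 0.014
```

View pics/top0.png

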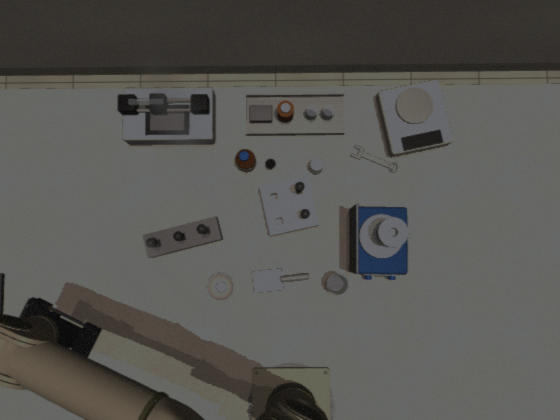

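View pics/scene0.png

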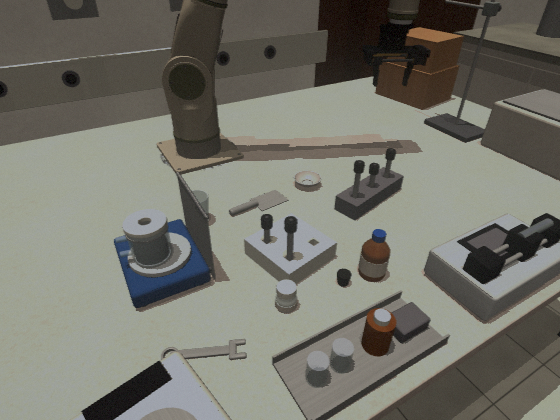

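The top view shows the heads in the drain block at about (152,242), (178,236) and (202,229). The stored heads are at (299,187) and (305,214), the free wells at (273,197) and (279,221), and the lid hole at (394,232). In the scene view the drain heads are at (358,166), (373,169) and (390,154), and the stored ones at (266,222) and (290,225).

```bash
cat >> h.py <<'E'
def blob(c,u,v,w=8,frac=.5):
    g=c['pixels'].max(2).astype(float); y0,x0=int(v)-w,int(u)-w; p=g[y0:y0+2*w+1,x0:x0+2*w+1]
    lo,hi=p.min(),np.median(p); m=(p<lo+frac*(hi-lo)).astype(np.uint8)
    n,l,s,ct=cv2.connectedComponentsWithStats(m); k=1+np.argmax(s[1:,4]); return ct[k]+[x0,y0],s[k]
def tri(a,pa,b,pb):
    o1,d1=ray(a,*pa);o2,d2=ray(b,*pb); d1/=np.linalg.norm(d1);d2/=np.linalg.norm(d2)
    A=np.c_[d1,-d2]; k=np.linalg.lstsq(A,o2-o1,rcond=None)[0]; p,q=o1+k[0]*d1,o2+k[1]*d2
    return (p+q)/2,np.linalg.norm(p-q)
E
python3 - <<'E'
from h import *
T,S=cam('top'),cam('scene')
print('f',T['f'],S['f'])
for (a,b) in [((152,242),(390,154)),((178,236),(373,169)),((202,229),(358,166)),((299,187),(290,225)),((305,214),(266,222))]:
    pa,sa=blob(T,*a,7,.4);pb,sb=blob(S,*b,9,.4)
    print(pa.round(1),sa[2:],pb.round(1),sb[2:],*[np.round(x,4) for x in tri(T,pa,S,pb)])
print('lid',onz(T,394,232,.152)); print([onz(T,*p,.045)[:2].round(4) for p in((273,197),(279,221))])
def cr(c,x,y,w,h,s,n):
    i=c['pixels'][y:y+h,x:x+w,::-1]; i=np.clip(i*1.8,0,255).astype(np.uint8); return cv2.resize(i,None,fx=s,fy=s,interpolation=cv2.INTER_CUBIC)
a=cr(T,130,170,280,110,2.8,0); b=cr(S,110,140,300,170,784/300,0)[:290]
cv2.imwrite('pics/c1.png',np.vstack([a[:,:784],b[:,:784]]))
E
```

```text
f 524.1785526530502 382.2276491571902
[155.1 241.4] [11  8 39] [389.8 154.4] [10 16 96] [0.4899 0.3831 0.1179] 0.0055
[179.2 236.2] [11  9 45] [373.4 169.1] [10 13 98] [0.504  0.3179 0.0968] 0.0021
[202.8 229.8] [10  9 40] [358.4 167.1] [ 11  16 130] [0.5202 0.2459 0.131 ] 0.0034
[299.2 187. ] [ 8 11 62] [290. 225.] [ 11  16 144] [ 0.6376 -0.0269  0.1312] 0.0008
[304.4 213.3] [10 10 64] [266.2 221.8] [ 11  17 143] [ 0.5657 -0.0427  0.0966] 0.0018
lid [ 0.50810295 -0.28536764  0.152     ]
[array([0.62  , 0.0487]), array([0.5482, 0.0313])]
```

View pics/c1.png

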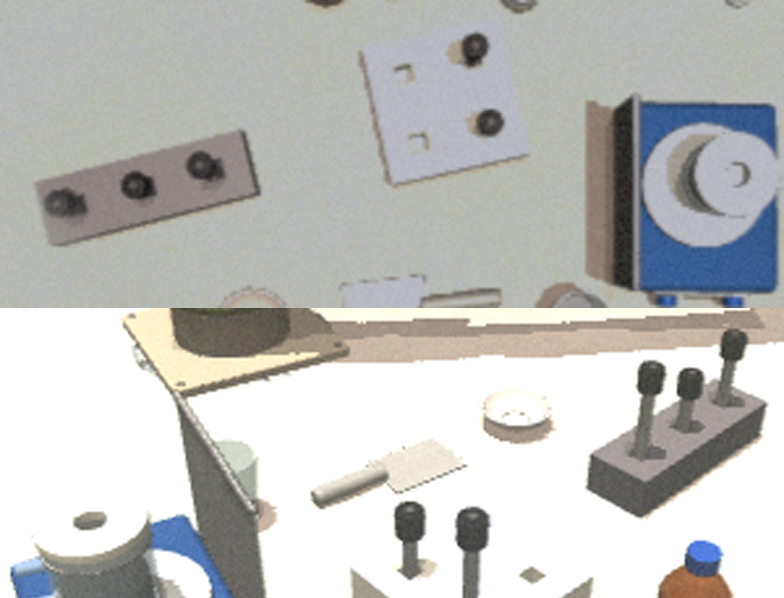

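The triangulated head heights are 0.118, 0.097 and 0.131, against 0.115, 0.097 and 0.133 expected. So in the drain block the well at y=0.38 holds the middle one, y=0.32 the short one and y=0.25 the long one. The stored long one is at (0.638,-0.027) and the stored short one at (0.566,-0.043). I'll move over the block to measure it with the wrist camera.

```bash
cat >> h.py <<'E'
from scipy.spatial.transform import Rotation as Ro
def goal(x,y,z,yaw):  # yaw (deg) = direction of tool y axis in world, tool pointing down
    s=r.read_state(); R=Ro.from_quat(s['eef_rot']); a=np.radians(yaw)
    ty=np.array([np.cos(a),np.sin(a),0]); tz=np.array([0,0,-1.]); G=Ro.from_matrix(np.c_[np.cross(ty,tz),ty,tz])
    print('t',round(s['time'],2),'shift',(R.inv().apply(np.array([x,y,z])-s['ee_pos'])/.3).round(4),'turn',((R.inv()*G).as_rotvec(degrees=True)/120).round(4))
    print('pos',s['ee_pos'].round(4),'yaw',np.degrees(np.arctan2(*R.as_matrix()[[1,0],1])).round(2),'w',round(s['width'],4),'tilt tz',R.as_matrix()[:,2].round(4),'gf',round(s['grip_force'],2))
E
python3 -c "
from h import *
goal(.505,.317,.33,102.4)"
```

```text
t 0.25 shift [-1.0447 -0.3923 -0.3124] turn [-3.000e-04 -1.000e-04 -3.214e-01]
pos [0.2756 0.5608 0.2362] yaw 63.83 w 0.0874 tilt tz [-2.e-04 -5.e-04 -1.e+00] gf 0.0
```

```bash
python3 -m pendant '[[-0.15,-0.98,-0.39,-0.31,0,0,-0.32],[-0.15,-0.98,-0.39,-0.31,0,0,-0.32],[-0.15,-0.98,-0.39,-0.31,0,0,-0.32],[-0.15,-0.98,-0.39,-0.31,0,0,-0.32],[-0.15,-0.98,-0.39,-0.31,0,0,-0.32],[-0.15,-0.98,-0.39,-0.31,0,0,-0.32],[-0.15,-0.98,-0.39,-0.31,0,0,-0.32],[-0.15,-0.98,-0.39,-0.31,0,0,-0.32]]' 30
python3 - <<'E'
from h import *
c=cam('wrist'); c['fish']=1; c['f']=210/np.tan(np.radians(c['vfov'])/2); save(c,'w1')
goal(.505,.317,.33,102.4)
print(-c['R'].T@c['t'],c['f'])
for p in[(.4899,.3831,.115),(.504,.318,.097),(.5202,.2459,.133)]: print(np.round(proj(c,p),1))
E
```

```text
time: 1.25
ee_pos: [0.4868, 0.3275, 0.329]
eef_rot: [-0.107, 0.994, 0.0, -0.001]
ft_force: [0.5, 0.2, 0.1]
width: 0.05
grip_force: 0.0
t 1.3 shift [-0.0521 -0.0479 -0.0035] turn [ 0.0001 -0.0005 -0.0003]
pos [0.4866 0.3277 0.329 ] yaw 102.36 w 0.0503 tilt tz [-1.1e-03  1.0e-04 -1.0e+00] gf 0.0
[0.4116218  0.31039522 0.47670139] 325.19226210127806
[321.4 201.8]
[264.2 197.9]
[197.1 206.2]
```

View pics/w1.png

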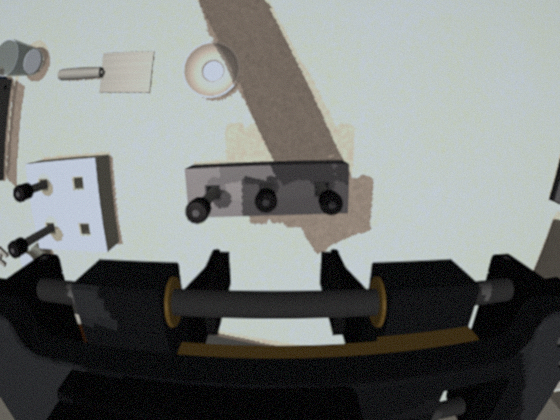

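The wrist view shows the long head at (199,210), the short one at (266,201) and the middle one at (331,202). The block's top corners are near (187,169), (348,162), (350,212) and (188,218), and the rack's free wells at (79,184) and (83,229).

Run:
```python
from h import *
c=cam('wrist'); c['fish']=1
g=cv2.GaussianBlur(c['pixels'].max(2),(3,3),0)
W=[]
for (u,v,z) in[(199,210,.133),(266,201,.097),(331,202,.115)]:
    p=g[v-16:v+17,u-16:u+17]; m=(p<45).astype(np.uint8)
    m=cv2.morphologyEx(m,cv2.MORPH_OPEN,cv2.getStructuringElement(2,(9,9)))
    n,l,s,ct=cv2.connectedComponentsWithStats(m); k=1+np.argmax(s[1:,4]); q=ct[k]+[u-16,v-16]
    P=onz(c,*q,z); W.append(P[:2]); print(p.min(),q.round(1),s[k],P.round(4))
W=np.array(W); d=W[2]-W[0]; print(np.linalg.norm(d),np.linalg.norm(W[1]-W[0]),np.degrees(np.arctan2(d[1],d[0])),W.mean(0))
# block top outline
hs=cv2.cvtColor(c['pixels'],cv2.COLOR_RGB2HSV)
for q in[(187,169),(348,162),(350,212),(188,218),]: print(onz(c,*q,.045).round(4))
for q in[(79,184),(83,229)]: print('rack',onz(c,*q,.045).round(4))
x=c['pixels'][150:235,178:360,::-1]; cv2.imwrite('pics/w2.png',cv2.resize(np.clip(x*2.,0,255).astype(np.uint8),None,fx=4.3,fy=4.3))
```

```text
10 [205.  202.5] [18  4  9 10 66] [0.5139 0.2543 0.133 ]
10 [265.9 194.6] [  6   2  20  16 229] [0.4993 0.3194 0.097 ]
7 [328.4 198.7] [  4   3  23  22 336] [0.4843 0.3903 0.115 ]
0.13920589782963755 0.06673311701271159 102.30442150612441 [0.49915855 0.32134671]
[0.4986 0.2071 0.045 ]
[0.4426 0.4194 0.045 ]
[0.5101 0.441  0.045 ]
[0.5679 0.219  0.045 ]
rack [0.553  0.0343 0.045 ]
rack [0.6254 0.0448 0.045 ]
```

View pics/w2.png

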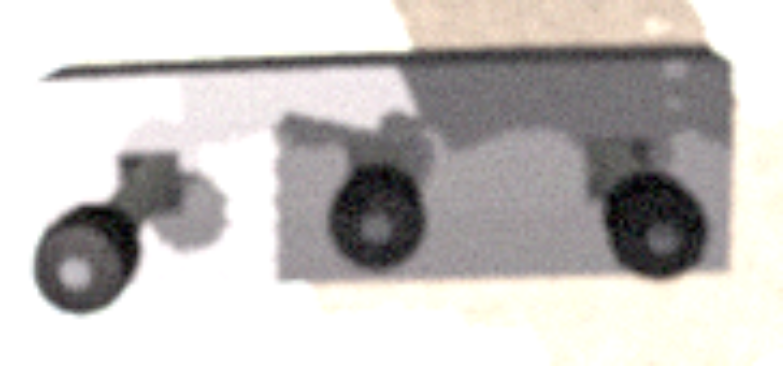

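The enlarged wrist view puts the whole-head centres at about (198.2,210), (265.9,200.7) and (330.8,202.6) in full-image pixels. My dark mask had caught some shadow, so I'm recasting the rays from these centres.

Run:
```python
from h import *
c=cam('wrist'); c['fish']=1
W=np.array([onz(c,u,v,z)[:2] for u,v,z in[(198.2,210,.133),(265.9,200.7,.097),(330.8,202.6,.115)]])
print(W.round(4)); d=W[2]-W[0]; print(np.linalg.norm(d),np.linalg.norm(W[1]-W[0]),np.degrees(np.arctan2(d[1],d[0])),W.mean(0))
u=d/np.linalg.norm(d); 
for k in(-1,0,1): print((W.mean(0)+.075*k*u).round(4))
g=W.mean(0)-.075*u; goal(g[0],g[1],.2,np.degrees(np.arctan2(d[1],d[0])))
```

```text
[[0.5242 0.2479]
 [0.5068 0.3209]
 [0.4882 0.3943]]
0.1506766253423224 0.07500051077384293 103.83093216911452 [0.50638129 0.32102952]
[0.5243 0.2482]
[0.5064 0.321 ]
[0.4885 0.3939]
t 1.4 shift [-0.0658 -0.2851  0.4303] turn [ 0.0001 -0.0004 -0.0122]
pos [0.4868 0.3275 0.3291] yaw 102.36 w 0.0497 tilt tz [-8.e-04 -0.e+00 -1.e+00] gf 0.0
```

Spacings come out at 75.0 and 150.7 mm, which matches the drawing. Grasping the long one now.

```bash
python3 -m pendant '[[-0.15,-0.066,-0.285,0.3,0,0,-0.012],[-0.15,-0.066,-0.285,0.3,0,0,-0.012],[-0.15,-0.066,-0.285,0.4,0,0,-0.012],[-0.15,-0.066,-0.285,0.53,0,0,-0.012],[-0.15,-0.066,-0.285,0.67,0,0,-0.012],[-0.15,-0.066,-0.285,0.67,0,0,-0.012],[1,-0.066,-0.285,0.67,0,0,-0.012],[1,-0.066,-0.285,0.67,0,0,-0.012]]' 30
python3 -m pendant '[[1,0,0,0,0,0,0],[1,0,0,0,0,0,0]]'
python3 -c "
from h import *
goal(.6215,.0464,.25,102.4)"
```

```text
time: 2.4
ee_pos: [0.5263, 0.2476, 0.1306]
eef_rot: [-0.119, 0.993, 0.001, 0.001]
ft_force: [0.1, -0.1, 0.2]
width: 0.0373
grip_force: 0.0
time: 2.65
ee_pos: [0.526, 0.2473, 0.1297]
eef_rot: [-0.119, 0.993, 0.0, 0.001]
ft_force: [0.3, 1.0, 5.3]
width: 0.0252
grip_force: 30.0
t 2.65 shift [-0.152  -0.7256 -0.4013] turn [0.0003 0.0009 0.0105]
pos [0.526  0.2473 0.1297] yaw 103.66 w 0.0252 tilt tz [ 0.0016  0.0011 -1.    ] gf 29.99
```

```bash
python3 -c "
from h import *
goal(.64,.14,.29,102.4)"
python3 -m pendant '[[1,0,0,-0.2,0,0,0],[1,0,0,-0.4,0,0,0],[1,-0.16,-0.1,-0.53,0,0,0],[1,-0.3,-0.25,-0.53,0,0,0],[1,-0.3,-0.43,-0.53,0,0,0.01],[1,-0.3,-0.43,-0.53,0,0,0.01],[1,-0.3,-0.43,-0.53,0,0,0.01],[1,-0.3,-0.43,-0.53,0,0,0.01]]'
python3 - <<'E'
from h import *
c=cam('wrist'); save(c,'w3')
goal(.6215,.0464,.25,102.4)
E
```

```text
t 2.65 shift [-0.2859 -0.4369 -0.5342] turn [0.0003 0.0009 0.0105]
pos [0.526  0.2473 0.1297] yaw 103.66 w 0.0252 tilt tz [ 0.0016  0.0011 -1.    ] gf 29.99
time: 3.65
ee_pos: [0.6428, 0.1444, 0.2875]
eef_rot: [-0.11, 0.994, 0.0, -0.0]
ft_force: [0.4, 0.8, -0.7]
width: 0.0251
grip_force: 30.0
t 3.7 shift [ 0.1405 -0.3032  0.125 ] turn [ 0.0003 -0.      0.0016]
pos [0.6428 0.1443 0.2876] yaw 102.59 w 0.0253 tilt tz [-2.e-04  7.e-04 -1.e+00] gf 30.0
```

View pics/w3.png

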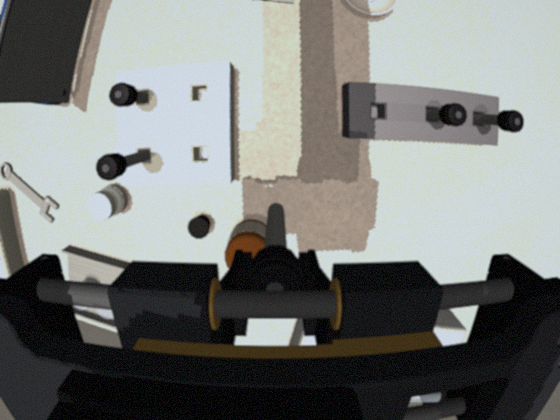

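The wrist view shows the free wells at (199,93) for the short row and (200,154) for the long row. The stored heads are at (123,94) and (111,166), and the foot of the held shaft is near (276,207).

Run:
```python
from h import *
c=cam('wrist'); c['fish']=1
a=c['pixels']; 
for n,(u,v) in dict(short=(199,93),long=(200,154)).items():
    p=a[v-14:v+15,u-14:u+15].max(2); m=(p<np.median(p)-22).astype(np.uint8); ys,xs=np.where(m)
    b=[xs.min()+u-14,ys.min()+v-14,xs.max()+u-14,ys.max()+v-14]; q=((b[0]+b[2])/2,(b[1]+b[3])/2)
    print(n,b,q,onz(c,*q,.045).round(4),[onz(c,*k,.045)[:2].round(4) for k in((b[0],b[1]),(b[2],b[3]))])
for q,z in[((123,94),.097),((111,166),.133)]: print('stored',onz(c,*q,z).round(4))
s=r.read_state(); e=s['ee_pos']; print('foot px exp',proj(c,[e[0],e[1],e[2]-.1197]), proj(c,[e[0]+.0018,e[1],e[2]-.1197]),'head',onz(c,480,0,.1)[:1])
x=np.hstack([cv2.resize(np.clip(a[y:y+h,x:x+w,::-1]*k,0,255).astype(np.uint8),(390,400),interpolation=cv2.INTER_NEAREST) for x,y,w,h,k in((170,75,78,80+20,1.3),(245,190,78,80,2.5))]); cv2.imwrite('pics/w4.png',x)
```

```text
short [np.int64(190), np.int64(84), np.int64(207), np.int64(101)] (np.float64(198.5), np.float64(92.5)) [0.552  0.0303 0.045 ] [array([0.5434, 0.0176]), array([0.5604, 0.0428])]
long [np.int64(191), np.int64(145), np.int64(208), np.int64(162)] (np.float64(199.5), np.float64(153.5)) [0.625  0.0461 0.045 ] [array([0.6167, 0.0337]), array([0.6333, 0.0585])]
stored [ 0.5674 -0.0432  0.097 ]
stored [ 0.6413 -0.0273  0.133 ]
foot px exp (np.float64(274.90681684063566), np.float64(211.97658001915093)) (np.float64(274.44783641774023), np.float64(213.94564766350715)) head [0.35064881]
```

View pics/w4.png

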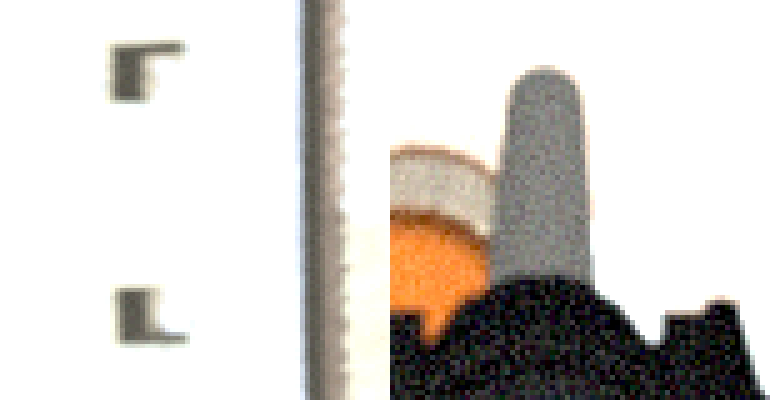

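The foot sits about (-1.4,+1.5) mm from the TCP in the camera frame, which agrees with the grasp offset. The free wells in the wrist frame are at (0.6251,0.0463) for the long row and (0.5518,0.0304) for the short row. I'll go over the long one.

```bash
python3 -c "
from h import *
goal(.6265,.0448,.185,102.2)"
```

```text
t 3.75 shift [ 0.1255 -0.3115  0.3419] turn [0.0002 0.     0.0032]
pos [0.6429 0.1442 0.2876] yaw 102.58 w 0.0252 tilt tz [-1.e-04  5.e-04 -1.e+00] gf 30.0
```

```bash
python3 -m pendant '[[1,0.125,-0.31,0,0,0,0.003],[1,0.125,-0.31,0,0,0,0.003],[1,0.125,-0.31,0.1,0,0,0.003],[1,0.125,-0.31,0.25,0,0,0.003],[1,0.125,-0.31,0.342,0,0,0.003],[1,0.125,-0.31,0.342,0,0,0.003],[1,0.125,-0.31,0.342,0,0,0.003]]'
python3 - <<'E'
from h import *
c=cam('wrist'); c['fish']=1; goal(.6265,.0448,.128,102.2)
a=c['pixels']; e=r.read_state()['ee_pos']
f=proj(c,[e[0]-.0014,e[1]+.0015,e[2]-.1197]); w=proj(c,[.6251,.0463,.045]); print('foot',f,'well',w,'short',proj(c,[.5518,.0304,.045]))
u,v=map(int,w); x=a[v-60:v+60,u-80:u+80,::-1]; cv2.imwrite('pics/w5.png',cv2.resize(np.clip(x*1.6,0,255).astype(np.uint8),None,fx=5,fy=5)); print(u-80,v-60)
E
```

```text
time: 4.62
ee_pos: [0.6274, 0.0443, 0.1866]
eef_rot: [-0.106, 0.994, 0.0, 0.001]
ft_force: [1.5, -0.4, -0.8]
width: 0.0248
grip_force: 30.0
t 4.67 shift [0.0039 0.0025 0.1963] turn [-0.      0.0013 -0.0006]
pos [0.6277 0.0443 0.1869] yaw 102.13 w 0.0249 tilt tz [ 2.7e-03  5.0e-04 -1.0e+00] gf 30.0
foot (np.float64(277.13269372438265), np.float64(210.78175896049675)) well (np.float64(277.7789385317225), np.float64(203.05127573974917)) short (np.float64(277.81047372849275), np.float64(120.52786757505919))
197 143
```

View pics/w5.png

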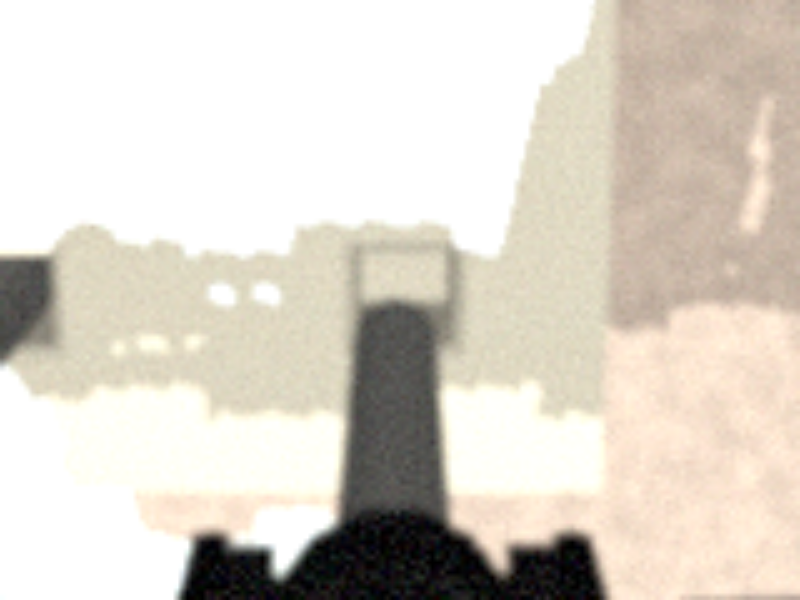

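The foot and well are nearly aligned: the foot centre is near (276.4,210.2) and the mouth centre near (277.8,202). A last correction, then descend.

Run:
```python
from h import *
c=cam('wrist'); c['fish']=1; s=r.read_state(); e=s['ee_pos']
f=onz(c,276.4,210.2,e[2]-.1197); w=onz(c,277.8,202,.045); print(f,w,w-f); d=w-f
goal(e[0]+d[0],e[1]+d[1],.1295,102.2)
```

```text
[0.6262649  0.04499325 0.06712142] [0.62449862 0.0460479  0.045     ] [-0.00176628  0.00105465 -0.02212142]
t 4.72 shift [0.0055 0.0047 0.1911] turn [-0.      0.0013 -0.0007]
pos [0.6276 0.0442 0.1868] yaw 102.12 w 0.0249 tilt tz [ 2.7e-03  6.0e-04 -1.0e+00] gf 30.0
```

```bash
python3 -m pendant '[[1,0.0055,0.0047,0,0,0,0],[1,0.0055,0.0047,0.04,0,0,0],[1,0.0055,0.0047,0.08,0,0,0],[1,0.0055,0.0047,0.12,0,0,0],[1,0.0055,0.0047,0.16,0,0,0],[1,0.0055,0.0047,0.187,0,0,0],[1,0.0055,0.0047,0.189,0,0,0]]'
```

```text
time: 5.6
ee_pos: [0.6261, 0.0451, 0.1294]
eef_rot: [-0.105, 0.994, 0.0, 0.001]
ft_force: [-1.0, 0.4, 10.0]
width: 0.0248
grip_force: 30.0
```

The foot is on the floor (10 N up at TCP z 0.129), so I release and go up.

```bash
python3 -m pendant '[[-0.15,0,0,0,0,0,0],[-0.15,0,0,0,0,0,0],[-0.15,0,0,0,0,0,0],[-0.15,0,0,-0.1,0,0,0],[-0.15,0,0,-0.25,0,0,0],[-0.15,0,0,-0.4,0,0,0],[-0.15,0,0,-0.4,0,0,0]]'
python3 - <<'E'
from h import *
S,T=cam('scene'),cam('top')
pb=proj(S,[.6235,.0463,.133]); pa=proj(T,[.6235,.0463,.133])
try:
    qa,_=blob(T,*pa,7,.4);qb,_=blob(S,*pb,9,.4); print(pa,qa,pb,qb,tri(T,qa,S,qb))
except Exception as e: print(e)
goal(.508,.320,.092,103.8)
E
```

```text
time: 6.48
ee_pos: [0.6265, 0.045, 0.2522]
eef_rot: [-0.105, 0.994, 0.0, 0.003]
ft_force: [0.3, 0.3, -0.7]
width: 0.0501
grip_force: 0.0
(np.float64(273.2945719680879), np.float64(192.15200846934476)) [266.5 192.5] (np.float64(316.01901428078054), np.float64(210.27849708875755)) [314.70138889 209.95138889] (array([0.61836984, 0.05794211, 0.12679779]), np.float64(0.018256647347948216))
t 6.58 shift [0.1883 0.9779 0.5199] turn [ 0.0001  0.     -0.0141]
pos [0.6248 0.045  0.2479] yaw 102.11 w 0.0499 tilt tz [ 0.e+00  2.e-04 -1.e+00] gf 0.0
```

```bash
python3 -m pendant '[[-0.15,0.188,0.978,0,0,0,-0.014],[-0.15,0.188,0.978,0,0,0,-0.014],[-0.15,0.188,0.978,0,0,0,-0.014],[-0.15,0.188,0.978,0,0,0,-0.014],[-0.15,0.188,0.978,0,0,0,-0.014],[-0.15,0.188,0.978,0.1,0,0,-0.014],[-0.15,0.188,0.978,0.2,0,0,-0.014],[-0.15,0.188,0.978,0.2,0,0,-0.014]]'
python3 -c "
from h import *
goal(.508,.320,.092,103.8)"
```

```text
time: 7.58
ee_pos: [0.5063, 0.3188, 0.1846]
eef_rot: [-0.12, 0.993, -0.002, -0.003]
ft_force: [-1.0, -0.6, 0.1]
width: 0.0502
grip_force: 0.0
t 7.58 shift [-0.0083  0.0032  0.3086] turn [-0.0012 -0.003   0.    ]
pos [0.5063 0.3188 0.1846] yaw 103.8 w 0.0502 tilt tz [-0.0055 -0.004  -1.    ] gf 0.0
```

```bash
python3 -m pendant '[[-0.15,0,0,0.1,0,0,0],[-0.15,0,0,0.2,0,0,0],[-0.15,0,0,0.315,0,0,0],[-0.15,0,0,0.315,0,0,0],[1,0,0,0.315,0,0,0],[1,0,0,0.315,0,0,0],[1,0,0,0.315,0,0,0],[1,0,0,0.315,0,0,0]]'
python3 -c "
from h import *
goal(.64,.14,.25,102.2)"
```

```text
time: 8.57
ee_pos: [0.5087, 0.3204, 0.0947]
eef_rot: [-0.12, 0.993, 0.0, 0.001]
ft_force: [-0.4, -0.8, 5.0]
width: 0.0251
grip_force: 30.0
t 8.57 shift [-0.2826 -0.688  -0.5176] turn [0.0004 0.0007 0.0133]
pos [0.5087 0.3204 0.0947] yaw 103.79 w 0.0251 tilt tz [ 0.0013  0.0011 -1.    ] gf 29.98
```

```bash
python3 -c "
from h import *
goal(.5533,.0294,.152,102.2)"
python3 -m pendant '[[1,0,0,-0.2,0,0,0],[1,0,0,-0.4,0,0,0.01],[1,-0.2,-0.3,-0.4,0,0,0.013],[1,-0.37,-0.9,-0.4,0,0,0.013],[1,-0.37,-0.934,-0.4,0,0,0.013],[1,-0.37,-0.934,-0.4,0,0,0.013],[1,-0.37,-0.934,-0.4,0,0,0.013],[1,-0.37,-0.934,-0.4,0,0,0.013]]'
python3 -c "
from h import *
goal(.5533,.0294,.152,102.2)"
```

```text
t 8.57 shift [ 0.0864 -0.9774 -0.1918] turn [0.0004 0.0007 0.0133]
pos [0.5087 0.3204 0.0947] yaw 103.79 w 0.0251 tilt tz [ 0.0013  0.0011 -1.    ] gf 29.98
time: 9.57
ee_pos: [0.684, 0.0678, 0.213]
eef_rot: [-0.103, 0.995, -0.002, -0.0]
ft_force: [0.5, 0.8, -1.6]
width: 0.0254
grip_force: 30.0
t 9.57 shift [ 0.4524 -0.0357  0.2038] turn [-0.0015 -0.0005 -0.0034]
pos [0.684  0.0678 0.213 ] yaw 101.79 w 0.0254 tilt tz [-5.0e-04 -3.3e-03 -1.0e+00] gf 29.99
```

I typed that row's x too early, so the arm sits beyond the long well with the foot at 0.128. Rise first, then cross.

```bash
python3 -m pendant '[[1,0,0,-0.18,0,0,0],[1,0,0,-0.2,0,0,0],[1,0.15,-0.02,-0.2,0,0,-0.003],[1,0.3,-0.036,-0.2,0,0,-0.003],[1,0.45,-0.036,-0.2,0,0,-0.003],[1,0.45,-0.036,-0.2,0,0,-0.003],[1,0.45,-0.036,0,0,0,-0.003],[1,0.45,-0.036,0.2,0,0,-0.003]]'
python3 -m pendant '[[1,0,0,0,0,0,0],[1,0,0,0,0,0,0]]'
python3 - <<'E'
from h import *
c=cam('wrist'); c['fish']=1; goal(.5533,.0294,.094,102.2)
a=c['pixels']; e=r.read_state()['ee_pos']
f=proj(c,[e[0]-.0018,e[1]+.0007,e[2]-.0847]); w=proj(c,[.5513,.0300,.045]); print('foot',f,'well',w)
u,v=map(int,w); x=a[v-60:v+60,u-80:u+80,::-1]; cv2.imwrite('pics/w6.png',cv2.resize(np.clip(x*1.6,0,255).astype(np.uint8),None,fx=5,fy=5)); print(u-80,v-60)
S=cam('scene'); print(proj(S,[.6235,.0463,.133]),blob(S,315,210,9,.4))
E
```

```text
time: 10.58
ee_pos: [0.5537, 0.0362, 0.1526]
eef_rot: [-0.11, 0.994, 0.0, 0.001]
ft_force: [0.2, 0.3, -1.3]
width: 0.025
grip_force: 30.0
time: 10.82
ee_pos: [0.5545, 0.0356, 0.1559]
eef_rot: [-0.11, 0.994, 0.0, 0.001]
ft_force: [0.5, -0.1, -0.9]
width: 0.0249
grip_force: 30.0
t 10.88 shift [ 0.0106 -0.0189  0.2084] turn [-0.0001  0.0019  0.0033]
pos [0.5549 0.0356 0.1565] yaw 102.6 w 0.0253 tilt tz [ 3.8e-03  7.0e-04 -1.0e+00] gf 29.99
foot (np.float64(276.5999208811583), np.float64(223.3646274615562)) well (np.float64(269.47124707443464), np.float64(209.5531092825998))
189 149
(np.float64(316.01901428078054), np.float64(210.27849708875755)) (array([314.65986395, 209.85714286]), array([  3,   1,  12,  16, 147], dtype=int32))
```

View pics/w6.png

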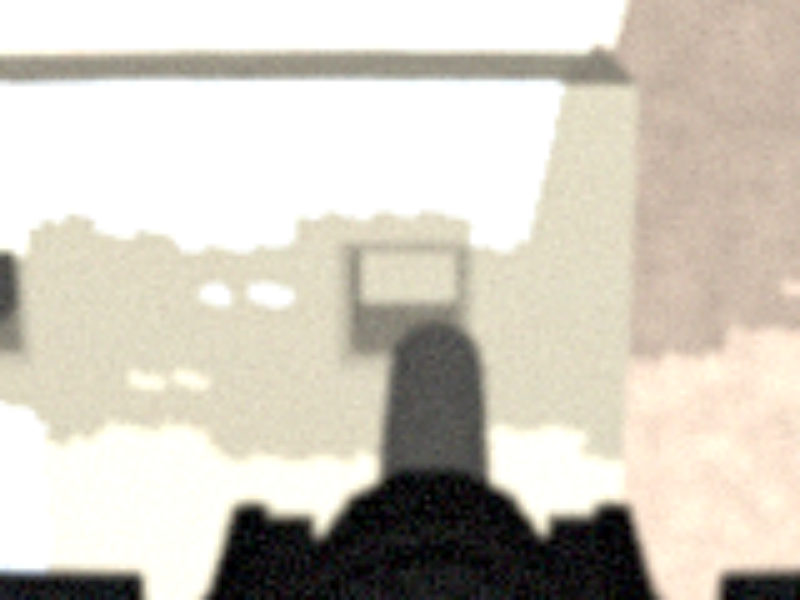

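The mouth centre is near (270.2,208.6) and the foot centre near (276.6,221.6), so the foot is off toward +y and +x. I'm computing the correction.

Run:
```python
from h import *
c=cam('wrist'); c['fish']=1; s=r.read_state(); e=s['ee_pos']
f=onz(c,276.6,221.7,e[2]-.0847); w=onz(c,270.2,208.7,.045); print(f,w,w-f); d=w-f
goal(e[0]+d[0],e[1]+d[1],.0945,102.2)
```

```text
[0.55272026 0.03601487 0.07162456] [0.5512932  0.03042632 0.045     ] [-0.00142706 -0.00558854 -0.02662456]
t 10.97 shift [ 0.0095 -0.0171  0.206 ] turn [-0.      0.002   0.0033]
pos [0.5547 0.0355 0.1563] yaw 102.59 w 0.0253 tilt tz [ 4.e-03  9.e-04 -1.e+00] gf 29.99
```

```bash
python3 -m pendant '[[1,0.0095,-0.017,0,0,0,0.003],[1,0.0095,-0.017,0.04,0,0,0.003],[1,0.0095,-0.017,0.08,0,0,0.003],[1,0.0095,-0.017,0.12,0,0,0.003],[1,0.0095,-0.017,0.16,0,0,0.003],[1,0.0095,-0.017,0.195,0,0,0.003],[1,0.0095,-0.017,0.2,0,0,0.003]]'
```

```text
time: 11.85
ee_pos: [0.5523, 0.0298, 0.0941]
eef_rot: [-0.107, 0.994, 0.0, 0.001]
ft_force: [-0.0, 1.0, 12.9]
width: 0.0248
grip_force: 30.0
```

```bash
python3 -m pendant '[[-0.15,0,0,0,0,0,0],[-0.15,0,0,0,0,0,0],[-0.15,0,0,0,0,0,0],[-0.15,0,0,-0.1,0,0,0],[-0.15,0,0,-0.25,0,0,0],[-0.15,0,0,-0.4,0,0,0],[-0.15,0,0,-0.4,0,0,0]]'
python3 - <<'E'
from h import *
S=cam('scene')
for P in([.6235,.0463,.133],[.5505,.0302,.097],[.5657,-.0427,.097]):
    p=proj(S,P); print(np.round(p,1),blob(S,*p,9,.4)[0].round(1))
goal(.490,.393,.2,103.8)
E
```

```text
time: 12.72
ee_pos: [0.5532, 0.0297, 0.2173]
eef_rot: [-0.106, 0.994, 0.0, 0.003]
ft_force: [-0.3, -0.2, -0.3]
width: 0.0498
grip_force: 0.0
[316.  210.3] [314.7 210. ]
[291.3 208.5] [290.2 208.5]
[266.6 221.7] [266.2 221.8]
t 12.78 shift [-0.0539  1.2277  0.0502] turn [ 0.      0.0013 -0.0131]
pos [0.5521 0.0296 0.215 ] yaw 102.22 w 0.05 tilt tz [ 2.7e-03  7.0e-04 -1.0e+00] gf 0.0
```

Both are placed. The scene blobs sit within about 1 px of where fully seated wells should appear.

```bash
python3 -m pendant '[[-0.15,-0.044,1,0,0,0,-0.013],[-0.15,-0.044,1,0,0,0,-0.013],[-0.15,-0.044,1,0,0,0,-0.013],[-0.15,-0.044,1,0,0,0,-0.013],[-0.15,-0.044,1,0,0,0,-0.013],[-0.15,-0.044,1,0,0,0,-0.013],[-0.15,-0.044,1,0,0,0,-0.013],[-0.15,-0.044,1,0,0,0,-0.013]]'
python3 -c "
from h import *
goal(.490,.393,.112,103.8)"
```

```text
time: 13.78
ee_pos: [0.5013, 0.3239, 0.2132]
eef_rot: [-0.119, 0.993, -0.0, -0.0]
ft_force: [0.3, 0.1, 0.7]
width: 0.0499
grip_force: 0.0
t 13.78 shift [-0.018   0.233   0.3372] turn [-0.0004 -0.0003 -0.0012]
pos [0.5013 0.3239 0.2132] yaw 103.66 w 0.0499 tilt tz [-4.e-04 -9.e-04 -1.e+00] gf 0.0
```

```bash
python3 -m pendant '[[-0.15,-0.016,0.233,0,0,0,0],[-0.15,-0.016,0.233,0,0,0,0],[-0.15,-0.016,0.233,0.1,0,0,0],[-0.15,-0.016,0.233,0.2,0,0,0],[-0.15,-0.016,0.233,0.337,0,0,0],[-0.15,-0.016,0.233,0.337,0,0,0],[1,-0.016,0.233,0.337,0,0,0],[1,-0.016,0.233,0.337,0,0,0]]'
python3 -m pendant '[[1,0,0,0,0,0,0],[1,0,0,0,0,0,0]]'
python3 -c "
from h import *
goal(.50,.13,.32,103.8)"
```

```text
time: 14.78
ee_pos: [0.4898, 0.3951, 0.1148]
eef_rot: [-0.12, 0.993, 0.001, 0.001]
ft_force: [-0.2, 0.3, 0.4]
width: 0.0372
grip_force: 0.0
time: 15.02
ee_pos: [0.4894, 0.3949, 0.1138]
eef_rot: [-0.12, 0.993, 0.0, 0.001]
ft_force: [0.8, -0.3, 4.7]
width: 0.0255
grip_force: 30.0
t 15.03 shift [ 0.1748 -0.8656 -0.6883] turn [ 0.0004  0.0008 -0.0001]
pos [0.4894 0.3949 0.1138] yaw 103.78 w 0.0255 tilt tz [ 0.0015  0.0011 -1.    ] gf 29.98
```

```bash
python3 -m pendant '[[1,0,0,-0.2,0,0,0],[1,0,0,-0.4,0,0,0],[1,0,0,-0.6,0,0,0],[1,0.05,-0.2,-0.72,0,0,0],[1,0.1,-0.4,-0.72,0,0,0],[1,0.17,-0.6,-0.72,0,0,0],[1,0.17,-0.8,-0.72,0,0,0],[1,0.17,-0.9,-0.72,0,0,0]]'
python3 -m pendant '[[1,0,0,0,0,0,0],[1,0,0,0,0,0,0]]'
python3 -c "
from h import *
goal(.57,-.13,.33,90)"
```

```text
time: 16.02
ee_pos: [0.5038, 0.1166, 0.3291]
eef_rot: [-0.118, 0.993, -0.0, 0.0]
ft_force: [0.7, 0.4, -1.3]
width: 0.0255
grip_force: 30.0
time: 16.27
ee_pos: [0.5033, 0.1211, 0.3286]
eef_rot: [-0.12, 0.993, 0.0, -0.0]
ft_force: [-0.2, 0.1, -0.7]
width: 0.0251
grip_force: 30.0
t 16.27 shift [-0.0155 -0.8659 -0.0051] turn [ 3.000e-04 -1.000e-04  1.153e-01]
pos [0.5033 0.1211 0.3286] yaw 103.84 w 0.0251 tilt tz [-2.e-04  5.e-04 -1.e+00] gf 29.99
```

```bash
python3 -m pendant '[[1,0,-0.2,0,0,0,0.03],[1,0,-0.4,0,0,0,0.06],[1,-0.01,-0.6,0,0,0,0.09],[1,-0.015,-0.8,0,0,0,0.115],[1,-0.015,-0.866,0,0,0,0.115],[1,-0.015,-0.866,0,0,0,0.115],[1,-0.015,-0.866,0,0,0,0.115],[1,-0.015,-0.866,0,0,0,0.115]]'
python3 - <<'E'
from h import *
c=cam('wrist'); c['fish']=1; goal(.508,-.285,.33,90); 
S=cam('scene')
print(proj(c,[.508,-.285,.152]),proj(S,[.508,-.285,.152]))
e=r.read_state()['ee_pos']; print('foot',proj(c,e-[0,0,.1038]))
w=cv2.resize(c['pixels'],None,fx=.9,fy=.9); k=cv2.resize(S['pixels'][200:310,90:270],None,fx=4.3,fy=4.3)
np.save('s.npy',S['pixels']); np.save('wv.npy',c['pixels'])
cv2.imwrite('pics/w7.png',np.clip(c['pixels'][:,:,::-1]*1.3,0,255).astype(np.uint8))
E
```

```text
time: 17.27
ee_pos: [0.5701, -0.1291, 0.3287]
eef_rot: [-0.001, 1.0, 0.0, 0.0]
ft_force: [-0.4, -1.0, -1.3]
width: 0.025
grip_force: 30.0
t 17.32 shift [ 0.2078 -0.518  -0.0046] turn [0.0003 0.0001 0.001 ]
pos [ 0.57   -0.1295  0.3287] yaw 90.12 w 0.0253 tilt tz [ 2.e-04  6.e-04 -1.e+00] gf 29.99
(np.float64(127.72608538582992), np.float64(140.5650597047361)) (np.float64(143.20189481728409), np.float64(221.13684865547367))
foot (np.float64(273.8158826205722), np.float64(217.20229372060047))
```

View pics/w7.png

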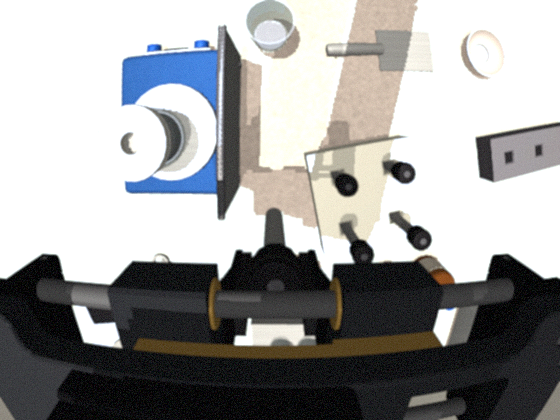

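The wrist view shows all four wells standing in the rack. The vessel lid is on the left with its hole near (129,142), and the guard's top edge is near x=222.

Run:
```python
from h import *
c=cam('wrist'); c['fish']=1; S=cam('scene')
def hole(c,u,v,w):
    g=cv2.GaussianBlur(c['pixels'].max(2),(3,3),0).astype(float); p=g[v-w:v+w+1,u-w:u+w+1]
    return p
a=hole(c,128,141,15); print(a[::2,::2].astype(int))
b=hole(S,90+2,0+210,3) if 0 else hole(S,145,219,14)
print(b[::2,::2].astype(int))
```

```text
[[231 230 231 231 231 231 231 231 231 231 231 231 231 232 230 231]
 [231 231 231 231 231 231 231 231 231 232 230 231 231 231 230 231]
 [231 232 231 231 231 231 232 232 229 229 230 231 232 231 231 231]
 [231 232 231 231 231 232 225 200 175 170 190 224 231 231 232 231]
 [231 231 230 231 232 218 158 108 100 119 167 212 223 231 232 232]
 [231 232 231 231 224 159  94  87 104 148 199 212 213 223 231 232]
 [232 231 231 230 194 101  85  91 128 181 207 211 211 216 230 231]
 [231 231 231 224 149  82  87  94 152 199 208 212 211 213 226 232]
 [230 231 232 225 138  81  90  93 148 198 209 212 209 211 223 232]
 [231 231 231 226 145  81  90  90 136 196 210 212 209 211 223 232]
 [231 231 231 228 158  84  86  90 129 191 210 210 210 212 225 231]
 [231 232 231 231 189  99  83  89 105 162 207 211 209 215 228 231]
 [230 231 232 232 220 147  91  86  89 122 178 197 200 219 231 232]
 [231 231 231 232 230 209 145  99  89  90 122 164 203 228 230 231]
 [231 232 231 232 232 231 217 181 153 144 166 202 228 232 231 232]
 [231 232 232 232 231 231 232 230 225 223 228 231 232 231 231 231]]
[[173 171 172 172 172 172 1
[... 218 characters left out ...]
7 175]
 [173 176 177 178 177 177 177 178 178 178 178 178 177 176 176]
 [177 178 178 179 178 178 178 178 178 178 177 178 178 177 178]
 [178 178 178 177 177 170 155 145 148 164 176 179 178 177 178]
 [178 178 178 173 143 106  94  96  98 108 158 178 178 177 177]
 [178 177 177 151  82  80  80  78  77  87 152 178 178 178 177]
 [179 178 178 157  93  72  70  76  91 133 174 177 178 178 176]
 [179 178 179 178 166 139 137 154 169 178 177 177 177 178 177]
 [179 179 179 178 178 179 179 178 178 178 177 177 177 177 167]
 [178 179 179 179 178 178 179 178 178 178 178 178 175 153 103]
 [178 178 178 179 178 179 178 177 178 177 172 154 117  92  79]
 [164 172 176 177 177 176 170 166 155 134 108  93  85  79  73]]
```

```bash
cat > hole.py <<'E'
from h import *
def fit(c,u,v,w,t):
    g=c['pixels'].max(2)[v-w:v+w+1,u-w:u+w+1]; g=cv2.resize(cv2.GaussianBlur(g,(3,3),0),None,fx=4,fy=4,interpolation=cv2.INTER_LINEAR)
    m=(g<t).astype(np.uint8); k=max(cv2.findContours(m,0,1)[0],key=cv2.contourArea); (x,y),ax,an=cv2.fitEllipse(cv2.convexHull(k))
    return ((x+.5)/4-.5+u-w,(y+.5)/4-.5+v-w),np.array(ax)/4
E
python3 - <<'E'
from hole import *
c=cam('wrist'); c['fish']=1; S=cam('scene')
for t in(215,220): 
    q,ax=fit(c,128,141,15,t); print(q,ax,onz(c,*q,.152).round(4), onz(c,q[0]+ax[0]/2,q[1],.152)[1]-onz(c,q[0]-ax[0]/2,q[1],.152)[1])
q2,ax2=fit(S,145,219,14,145); print(q2,ax2,onz(S,*q2,.152).round(4)); print(tri(c,q,S,q2))
T=cam('top'); print(onz(T,393.6,232,.152))
goal(.5,-.13,.3287,90)
E
```

```text
(130.19481468200684, 143.7242031097412) [20.51159859 25.66226959] [ 0.5111 -0.2836  0.152 ] 0.024746023072484247
(130.3632926940918, 143.65755081176758) [21.43535614 25.78128052] [ 0.5111 -0.2834  0.152 ] 0.02584867346465891
(143.95549774169922, 221.05373764038086) [ 7.86590099 13.99255943] [ 0.5085 -0.2837  0.152 ]
(array([ 0.51080458, -0.28337202,  0.15330164]), np.float64(0.0012251602100213379))
[ 0.50811104 -0.28426928  0.152     ]
t 17.62 shift [ 2.329e-01  2.900e-03 -1.000e-04] turn [ 0.0001  0.0001 -0.    ]
pos [ 0.5699 -0.1309  0.3287] yaw 90.0 w 0.0251 tilt tz [ 1.e-04  2.e-04 -1.e+00] gf 29.99
```

The hole is at (0.511,-0.2835) in the wrist frame, about 25 mm across, and the two other views agree within 3 mm. The foot is at 0.225, well above the 0.175 guard, so I cross now.

```bash
python3 -c "
from h import *
goal(.512,-.2843,.2900,90)"
```

```text
t 17.62 shift [ 0.193  -0.5115  0.1289] turn [ 0.0001  0.0001 -0.    ]
pos [ 0.5699 -0.1309  0.3287] yaw 90.0 w 0.0251 tilt tz [ 1.e-04  2.e-04 -1.e+00] gf 29.99
```

```bash
python3 -m pendant '[[1,0.06,-0.17,0,0,0,0],[1,0.12,-0.34,0,0,0,0],[1,0.19,-0.5,0,0,0,0],[1,0.193,-0.511,0,0,0,0],[1,0.193,-0.511,0,0,0,0],[1,0.193,-0.511,0.06,0,0,0],[1,0.193,-0.511,0.12,0,0,0],[1,0.193,-0.511,0.12,0,0,0]]'
python3 -m pendant '[[1,0,0,0,0,0,0],[1,0,0,0,0,0,0],[1,0,0,0,0,0,0]]'
python3 - <<'E'
from h import *
c=cam('wrist'); c['fish']=1; goal(.512,-.2843,.2675,90); e=r.read_state()['ee_pos']
h=proj(c,[.511,-.2835,.152]); f=proj(c,e-[.0012,-.0008,.1038]); print('hole',h,'foot',f)
u,v=270,200
W=c['pixels'][v-60:v+60,u-80:u+80,::-1]; print(u-80,v-60)
cv2.imwrite('pics/w8.png',cv2.resize(np.clip(W*1.1,0,255).astype(np.uint8),None,fx=5,fy=5))
E
```

```text
time: 18.62
ee_pos: [0.5114, -0.2831, 0.2902]
eef_rot: [-0.0, 1.0, 0.001, -0.002]
ft_force: [0.6, 0.6, -0.8]
width: 0.0253
grip_force: 30.0
time: 19.0
ee_pos: [0.5121, -0.2845, 0.2931]
eef_rot: [0.0, 1.0, -0.0, 0.0]
ft_force: [-1.4, 0.4, -0.1]
width: 0.0254
grip_force: 30.0
t 19.05 shift [0.0003 0.0004 0.0848] turn [-0.0001  0.0003 -0.0001]
pos [ 0.5121 -0.2844  0.2929] yaw 89.98 w 0.0252 tilt tz [ 5.e-04 -1.e-04 -1.e+00] gf 29.99
hole (np.float64(275.83685459108494), np.float64(204.13345952310323)) foot (np.float64(275.8594005707441), np.float64(215.71609551462984))
190 140
```

View pics/w8.png

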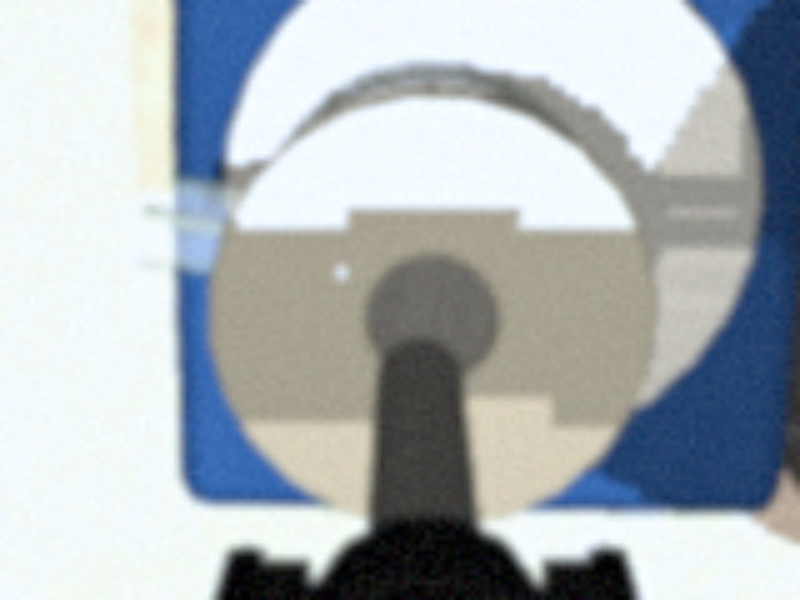

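The hole centre is near (276.5,203.4) and the foot centre near (274.1,215.6). I'm computing the correction between them.

Run:
```python
from h import *
c=cam('wrist'); c['fish']=1; e=r.read_state()['ee_pos']
h=onz(c,276.4,203.3,.152); f=onz(c,274,215.5,e[2]-.1038); print(h,f,h-f); d=h-f
goal(e[0]+d[0],e[1]+d[1],.2663,90)
```

```text
[ 0.51012541 -0.28295699  0.152     ] [ 0.51063839 -0.28509424  0.18904584] [-0.00051299  0.00213724 -0.03704584]
t 19.1 shift [0.0018 0.0071 0.0885] turn [-0.      0.0002 -0.0001]
pos [ 0.5121 -0.2844  0.2928] yaw 89.98 w 0.0252 tilt tz [ 5.e-04 -0.e+00 -1.e+00] gf 29.99
```

```bash
python3 -m pendant '[[1,0.002,0.007,0.02,0,0,0],[1,0.002,0.007,0.04,0,0,0],[1,0.002,0.007,0.06,0,0,0],[1,0.002,0.007,0.08,0,0,0],[1,0.002,0.007,0.085,0,0,0],[1,0.002,0.007,0.085,0,0,0],[1,0.002,0.007,0.085,0,0,0],[1,0.002,0.007,0.085,0,0,0]]'
python3 -m pendant '[[1,0,0,0,0,0,0],[1,0,0,0,0,0,0],[1,0,0,0,0,0,0],[1,0,0,0,0,0,0]]'
python3 - <<'E'
from h import *
c=cam('wrist'); c['fish']=1; s=r.read_state(); e=s['ee_pos']; goal(*e,90); print(np.abs(s['joint_vel']).max())
W=c['pixels'][140:260,190:350,::-1]; w=cv2.resize(np.clip(W*1.1,0,255).astype(np.uint8),(400,300))
S=cam('scene'); k=cv2.resize(np.clip(S['pixels'][130:280,80:280,::-1]*1.5,0,255).astype(np.uint8),(400,300))
cv2.imwrite('pics/f.png',np.hstack([w,k]))
print('foot exp scene',proj(S,[.5085,-.2837,e[2]-.1038]),'lid',proj(S,[.5085,-.2837,.152]))
E
```

```text
time: 20.1
ee_pos: [0.5115, -0.2823, 0.2673]
eef_rot: [0.0, 1.0, -0.0, 0.0]
ft_force: [-0.6, 0.2, -0.4]
width: 0.025
grip_force: 30.0
time: 20.6
ee_pos: [0.5114, -0.2822, 0.2671]
eef_rot: [0.0, 1.0, 0.0, 0.0]
ft_force: [0.9, -0.8, -0.6]
width: 0.0253
grip_force: 30.0
t 20.65 shift [0. 0. 0.] turn [ 0.      0.     -0.0001]
pos [ 0.5114 -0.2822  0.2671] yaw 89.99 w 0.025 tilt tz [ 0.e+00  1.e-04 -1.e+00] gf 29.99
0.001589380406406681
foot exp scene (np.float64(142.7751314676367), np.float64(216.46436514566886)) lid (np.float64(143.94070089559477), np.float64(221.07306789277567))
```

View pics/f.png

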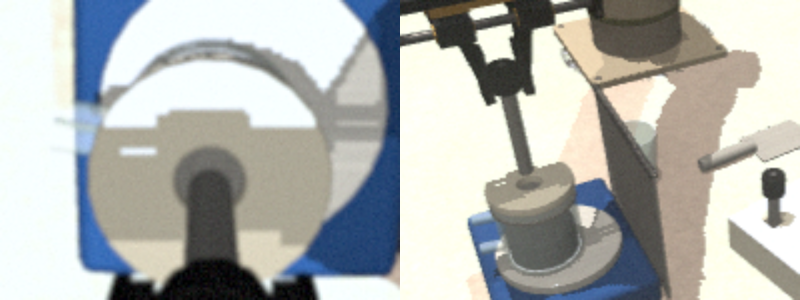

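The final view shows the foot centred over the hole in the wrist camera. In the scene camera the tip is at (143.5,216.5) against (142.8,216.5) expected, about 11 mm above the lid.

```bash
python3 -c "
from h import *
print(r.close_job())"
```

```text
the job is handed in; nothing more can be done
None
```

I handed the job in at about 20.7 s, with no verdict returned: the short and long thermowells are released, fully down in their own rows, and the middle one is held upright and still over the lid hole, about 1 mm off centre with its tip about 11 mm above the lid.

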